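Stir the coating pot and hold the dip probe in its guide

TASK

Stir the coating first: push the spring pedal fully down to its stop, hold it there briefly (about half a second) and let it come back up. Then draw the square-handled dip probe out of its stand and lower it upright through the black guide bush on the pot's lid, never touching the pot or its guide with it, until the black band on the shaft is level with the top of the guide. Finish while still holding the probe there, still and centred in the guide; leave the brush, jar and toy pan where they are.

Things in the scene. Friction and masses are not known exactly. Their poses are not given: they have to be found in the camera images.
- pedal (a joint): Angle of the spring pedal (rad): 0 is up, at rest; 0.26 is fully down on its stop. The treadle is an 80 mm wide, 150 mm long aluminium plate with a ribbed black rubber pad at its free end, on a dark steel base (190 x 100 mm, 10 mm thick) with a short blue coiled hose at its far end. The spring pushes back: on the pad about 5 N at the start, about 12 N at the stop, and lifts the pedal when let go.
- pedal_pad (a point): Middle of the pedal's pad, on its upper surface (moves with the pedal): 115 mm from the hinge, 44 mm above the hinge at rest, 14 mm above it at the stop. The pad is 75 mm long and 70 mm wide. Its own x axis, level, points from the pad to the hinge when the pedal is at rest; y is across the pedal.
- pedal_hinge (a point): Middle of the pedal's hinge pin (fixed), 30 mm above the bench, at the far end of the treadle. x points away from the pad, y along the pin, z up.
- pot: Coating pot, fixed: steel, 110 mm across, lid top 97 mm above the bench. On the lid stand a black guide bush (34 mm across, 18 mm high, 20 mm off the pot's axis towards the pot's +x) and, opposite at 26 mm off the axis, a dark agitator head 30 mm across whose top is 129 mm above the bench. Hollow below the guide: its floor is 4 mm above the bench. Origin at the centre of its underside, z up.
- guide_mouth (a point): Centre of the guide bush's bore at the bush's top edge, 115 mm above the bench. The bore is 24 mm across, upright, 25 mm deep (through bush and lid), then opens into the pot.
- probe: Loose dip probe, about 0.16 kg, 172 mm tall: steel shaft 10 mm across and 110 mm long, then a 28 mm collar 6 mm high, then a flat-sided black handle 20 mm thick (along its own x), 34 mm wide (its y), from 116 to 160 mm above the tip, topped by a 10 mm stub. Origin at the centre of the shaft's tip; z runs up the shaft. At the start it hangs upright in its stand by its collar, the tip 15 mm above the bench.
- probe_tip (a point): Centre of the lower end of the probe's shaft.
- probe_band (a point): Centre of the 4 mm high black band on the probe's shaft, 65 mm above its tip.
- probe_grip (a point): Centre of the probe's handle, 140 mm above its tip, where to grip it across its 20 mm thickness (own x).
- probe_stand: Fixed tube stand in which the probe hangs at the start: base disc 72 mm across, grey tube 32 mm outside, 16 mm bore, top 125 mm above the bench. Origin at the centre of its underside.
- brush_stand: Another stand of the same make, fixed, holding the brush. Origin at the centre of its underside.
- brush: Loose cleaning brush with a round wooden knob 30 mm across, hanging in the other stand, its top 171 mm above the bench; not used. Origin at its lower tip.
- jar: Loose closed jar, 60 mm across, 85 mm high; not used. Origin at the centre of its underside.
- toy_pan: Loose teal toy pan, 110 mm across, 30 mm high, with a 77 mm handle along its own +x; not used. Origin at the centre of its underside.
Things that resemble listed ones, but are neither listed nor needed, are in the scene too. There is more than one size of the probe; the one meant has the size given above.

How it is judged:
By the outcome, as a careful person would: the job done as asked, in the order asked, and still so for the second after the job is handed in, while the arm keeps its last pose, push and grip.
It also fails if it takes over 72 s, if anything falls off the work surface, if the arm or the gripper's body presses on something with over 40 N, if the wrist force passes 120 N, or if a joint passes its speed limit or range.

ROBOT

A 6-joint arm with a two-finger parallel gripper is mounted at the origin on the work surface. World frame = base frame: x ahead of the robot, y to its left, z up, the work surface at z = 0. Lengths are in m, angles in rad, forces in N, time in s.
With the tool pointing down it reaches from about 0.375 to 0.9 m from the base axis. Payload 3.1 kg.
Tool frame: the origin (TCP) lies between the finger pads; the fingertips stand 8 mm ahead of it and the grasp point (between the pads) lies 11 mm behind it; z points along the fingers, y is the line along which they close (so a half turn about z gives the same grasp; the last joint's range is limited). The gripper opens to 87 mm and grips with 3 to 60 N. Pads are 19 mm wide; open, the fingers measure 117 mm over their backs; the gripper's body (75 mm by 190 mm) begins 51 mm behind the grasp point.
Start: joints at [-1.389, 0.527, 1.433, -0, 1.181, -0.178], TCP at [0.22, -0.585, 0.231] pointing down, gripper open.
Joint ranges: [-3.08, 3.08], [-0.75, 2.2], [0.22, 2.44], [-1.43, 4.57], [0, 2.65], [-2.85, 2.85]. Speed limits (rad/s): [2.79, 2.79, 3.14, 3.14, 3.14, 3.14].

INTERFACE

Orientations are given as a unit quaternion [x, y, z, w].
In Python, from rig import robot, vision, job gives the robot as it stands.
- The arm moves only by the shell command python3 -m handwheel 'ROWS' [OPENING] [FORCE]. ROWS is JSON, a list of rows, each a list of 4 numbers: the shift along the tool's x, y, z as a fraction of full scale, then the turn about the tool's z as a fraction of full scale. A call has 1 to 20 rows; each row is the pose to reach, as a shift and turn from the pose commanded when the call began, along the tool's axes at that moment, turning the shorter way round; what a row does not reach only later rows make up. Full scale, the value 1, is 300 mm for a shift and 2 pi rad for a turn. A row lasts 1/12 s, in which the tool goes at most 41.7 mm and 7.16 degrees, less where a joint would pass 70% of its speed; a pose out of reach is approached as far as the arm can. A call with a number of a shift or a turn outside -1 to 1 is refused whole. A call with a gripper value outside its range is refused whole. OPENING is the opening in per cent of the stroke, from 0 (shut) to 100 (fully open), set as the call begins (- or left out, the last holds). The fingers move at their own pace and stop on an object; FORCE is the grip in N (left out, the last holds). Time passes only in rows, so rows that repeat a pose let the fingers close. It gives the time, the measured TCP pose, the force, the opening and the grip force at its end, in the units of the state.
- robot.get_obs(): the state, without advancing time (a new reading comes with each control period).
- vision.camera(name): name is "side" or "top" or "wrist"; returns a dict with "frame" (400x640x3 uint8, red, green, blue), "K" (3x3 intrinsics, pixels), "cam_to_world" (4x4, takes a point from camera to world coordinates); the wrist camera has in their place "hand_eye" (4x4, takes a point from camera to tool coordinates, whose origin is the TCP and whose axes are the flange's). Camera axes: x right, y down, z forward; pixel columns grow to the right and rows downward; lengths in m; the calibration is good to about 2 mm. The wrist camera is an equidistant fisheye: a pixel r from the principal point sees the ray r / f radians off the axis. A picture is of the moment at which its call begins: read the wrist's pose just before it. There is no depth.
- job.hand_in(): hands the job in; it is judged then, once.
Trained networks look in the newest picture that a camera, given by its name, has taken for a name from the list of things; names that differ only in an ending like _2 or _b are one class to them, and where a whole thing is asked for, a point or a joint stands for the part that bears it (a point fixed in the world has none). Each returns a list of dicts, best first, with "conf" (0 to 1); they miss things now and then, are a little off and sometimes report something else, mostly with a low value. They report only what shows in the picture. A call takes as long as a camera call. They do not tell look-alikes from the thing itself.
- vision.look_for(camera, label): "point" ([row, column] in pixels, amid what is visible of it).
- vision.outline_of(camera, label): "mask" (400x640 bool, what is visible of it) and "point" ([row, column] in pixels, amid what is visible of it).
The state is a dict: "time": time; "q": joint angles; "joint_velocities": joint speeds; "joint_torque": joint torques, N m; "position": TCP position; "tool_rot": TCP orientation; "ft_force": force on the tool from outside, world axes, zero at the start; "moment": the same for the moment, N m; "grip_width": finger opening in m; "grip_force": force on a finger pad.
Only numpy, scipy, OpenCV 4.12 (cv2) and the standard library are available. Lean on these libraries where they do the work, as an engineer would, in place of code of your own. Each camera call takes 0.05 s, during which the arm holds its last target. There are 200 camera calls.

## Working session

There is one attempt and no reset: what is moved stays moved. The work goes in short steps, Python scripts to look and compute and a shell command to move; the robot and the scene stay as the last step left them, time stands still between calls to the robot, and variables do not carry over. Pictures are saved under pics/ and viewed, at most 10 in all, crops included, and the job is handed in when it is done.

```bash
ls; mkdir -p pics
cat > h.py <<'E'
import numpy as np, cv2
from rig import robot, vision, job
from scipy.spatial.transform import Rotation as R
def save(cam,fn):
    d=vision.camera(cam); cv2.imwrite('pics/'+fn,d['frame'][:,:,::-1]); return d
def pix(d,p):
    M=np.linalg.inv(d['cam_to_world']); c=M[:3,:3]@np.array(p)+M[:3,3]; u=d['K']@c; return u[:2]/u[2]
def at_z(d,rc,z):
    r=d['cam_to_world'][:3,:3]@np.linalg.inv(d['K'])@np.array([rc[1],rc[0],1.]); o=d['cam_to_world'][:3,3]
    return o+r*(z-o[2])/r[2]
E
python3 - <<'E'
from h import *
print(robot.get_obs())
for c in ('side','top'):
    d=save(c,c+'0.png'); print(c,np.round(d['cam_to_world'],3).tolist(),d['K'].tolist())
    for l in ('pedal_pad','pedal','pot','probe','probe_stand','brush','jar','toy_pan','guide_mouth','probe_grip'):
        try: print(l,[(np.round(x['point']).tolist(),round(x['conf'],2)) for x in vision.look_for(c,l)][:5])
        except Exception as e: print(l,e)
E
```

```text
pics
{'time': 0.0, 'q': array([-1.38953748e+00,  5.28488940e-01,  1.43390648e+00, -1.91400928e-05,
        1.18138233e+00, -1.78488531e-01]), 'joint_velocities': array([ 0.00238284, -0.00051458, -0.00122278, -0.00010616, -0.000787  ,
       -0.00053188]), 'joint_torque': array([-1.55799266e-04, -4.40039563e+01, -1.76589775e+01,  6.32778229e-02,
        5.82661398e-02, -1.69310256e-04]), 'position': array([ 0.21992159, -0.58426362,  0.22955629]), 'tool_rot': array([ 9.83865059e-01,  1.78908780e-01, -1.03629213e-05, -1.09253408e-03]), 'ft_force': array([ 0.31411601,  0.31145377, -0.79518141]), 'moment': array([ 0.01289895, -0.01467946,  0.04499274]), 'grip_force': 0.0, 'grip_width': 0.08702340873534567}
side [[-0.972, -0.145, 0.185, 0.381], [-0.235, 0.653, -0.72, 0.731], [-0.016, -0.743, -0.669, 0.751], [0.0, 0.0, 0.0, 1.0]] [[439.3868999209055, 0.0, 316.09231683109226], [0.0, 439.3868999209055, 200.15987168938494], [0.0, 0.0, 1.0]]
pedal_pad [([136.0, 365.0], 0.84)]
pedal [([134.0, 364.0], 0.77)]
pot [([197.0, 313.0], 0.97), ([135.0, 367.0], 0.17)]
probe [([315.0, 186.0], 0.84), ([315
[... 250 characters left out ...]
316.0, 186.0], 0.87), ([314.0, 256.0], 0.73), ([270.0, 260.0], 0.7)]
top [[0.003, -0.998, 0.069, 0.492], [-1.0, -0.002, 0.008, 0.042], [-0.008, -0.069, -0.998, 1.204], [0.0, 0.0, 0.0, 1.0]] [[381.71552881843957, 0.0, 321.4767424696367], [0.0, 381.71552881843957, 200.2105596211366], [0.0, 0.0, 1.0]]
pedal_pad [([224.0, 447.0], 0.94)]
pedal [([225.0, 449.0], 0.57)]
pot [([195.0, 346.0], 0.55)]
probe [([160.0, 188.0], 0.8), ([198.0, 194.0], 0.74), ([147.0, 381.0], 0.36)]
probe_stand []
brush [([244.0, 260.0], 0.56)]
jar [([147.0, 378.0], 0.89)]
toy_pan [([144.0, 292.0], 0.73)]
guide_mouth [([196.0, 343.0], 0.65)]
probe_grip [([160.0, 187.0], 0.8), ([188.0, 240.0], 0.68), ([196.0, 194.0], 0.56)]
```

View pics/side0.png

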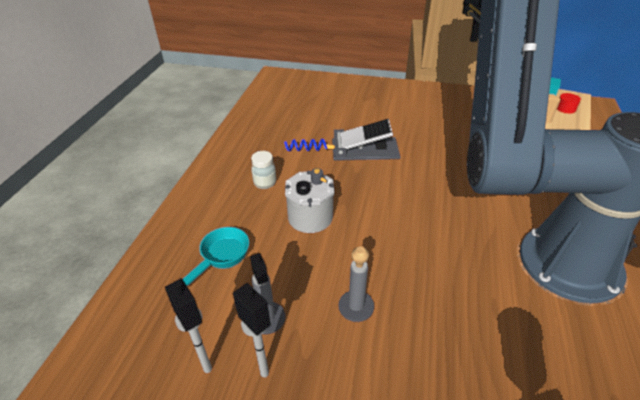

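View pics/top0.png

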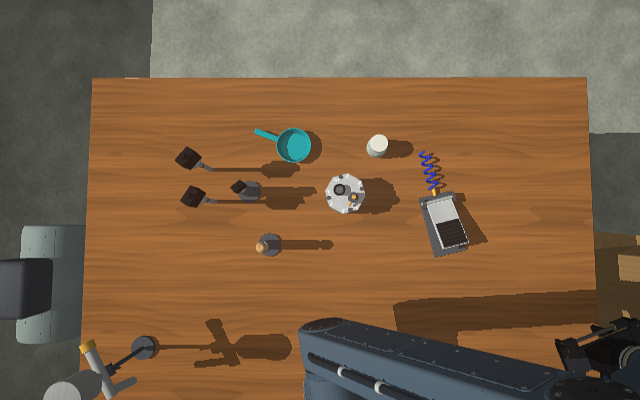

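The side view shows the pedal at (135,365), the pot at (200,310) with a black guide at (187,303), and the brush stand at (285,357). There are three black-handled probes in it: A (305,185), B (310,252) and C (270,260). C sits in a grey tube stand (315,270), while A and B appear to be bigger probes on bare shafts. In the top view A is at (160,188), B at (198,194) and C at (187,240). I'll check their sizes and one enlarged crop.

```bash
cat > m.py <<'E'
from h import *
s=vision.camera('side'); t=vision.camera('top')
a=cv2.resize(s['frame'][235:385,150:310],None,fx=2.5,fy=2.5,interpolation=2)
b=cv2.resize(t['frame'][140:220,165:275],(400,291),interpolation=2)
c=cv2.resize(t['frame'][165:225,310:380],(400,343),interpolation=2)[:308]
im=np.zeros((600,800,3),np.uint8); im[:375,:400]=a; im[:291,400:]=b; im[291:599,400:]=c
cv2.imwrite('pics/crop1.png',im[:,:,::-1])
def tri(ps,pt):
    A=[];B=[]
    for d,(r,c) in((s,ps),(t,pt)):
        v=d['cam_to_world'][:3,:3]@np.linalg.inv(d['K'])@np.array([c,r,1.]);v/=np.linalg.norm(v)
        P=np.eye(3)-np.outer(v,v);A.append(P);B.append(P@d['cam_to_world'][:3,3])
    x,res,_,_=np.linalg.lstsq(np.vstack(A),np.hstack(B),rcond=None); return np.round(x,3),np.round(res**.5,4)
print('A',tri((305,185),(158,187)),'B',tri((308,252),(196,193)),'C',tri((268,260),(187,239)))
for l in('pedal_pad','pot','probe_stand','brush','jar','toy_pan','probe'):
  for n,d in(('side',s),('top',t)):
    for o in vision.outline_of(n,l)[:4]:
        m=o['mask']; r,c=np.where(m); print(l,n,round(o['conf'],2),np.round(o['point']),r.min(),r.max(),c.min(),c.max(),m.sum())
E
python3 m.py
```

```text
A (array([0.671, 0.408, 0.201]), array([0.0032])) B (array([0.57 , 0.39 , 0.201]), array([0.0016])) C (array([0.6  , 0.279, 0.153]), array([0.0005]))
pedal_pad side 0.91 [133. 368.] 119 148 340 392 957
pedal_pad side 0.57 [259. 361.] 247 272 352 368 379
pedal_pad side 0.16 [172. 262.] 151 188 252 274 731
pedal_pad top 0.66 [225. 448.] 199 248 427 467 1285
pot side 0.61 [199. 313.] 169 232 285 333 2597
pot top 0.91 [194. 342.] 175 212 325 364 1150
probe_stand top 0.69 [193. 253.] 181 202 238 260 346
probe_stand top 0.34 [244. 271.] 234 255 260 280 294
probe_stand top 0.17 [188. 236.] 180 193 230 245 143
brush side 0.7 [259. 360.] 247 272 352 368 345
jar side 0.94 [172. 265.] 151 188 252 275 776
jar top 0.83 [148. 380.] 134 157 366 387 404
toy_pan side 0.73 [252. 222.] 226 285 183 249 1962
toy_pan side 0.26 [269. 260.] 253 285 250 268 438
toy_pan top 0.79 [143. 291.] 128 162 254 311 1142
probe side 0.73 [313. 253.] 284 377 233 270 1786
probe side 0.65 [316. 188.] 279 373 165 212 1645
probe side 0.62 [270. 257.] 253 285 250 268 434
probe top 0.85 [161. 188.] 147 170 175 211 440
probe top 0.71 [191. 236.] 180 193 230 246 155
probe top 0.69 [196. 193.] 187 207 182 215 396
```

View pics/crop1.png

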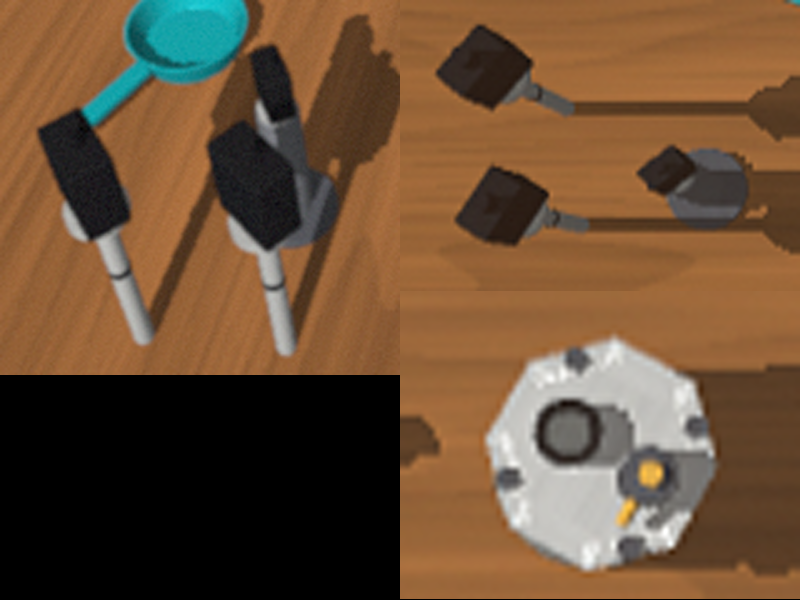

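C (side (270,260), top (187,240)) is the one meant. It hangs in the tube stand, its grip is at about z 0.153 (0.155 expected), and its handle is the right size. A and B are oversized, with grips at about 0.20. The crop also shows the guide at top (189.7,339.6) and the agitator at top (196.7,354.1).

```bash
cat > p.py <<'E'
from h import *
t=vision.camera('top'); s=vision.camera('side')
g=at_z(t,(189.7,339.6),.115);a=at_z(t,(196.7,354.1),.129)
print('guide',g,'agit',a,'dist',np.linalg.norm((g-a)[:2]),'side guide',at_z(s,(187,303),.115))
print('stand',at_z(t,(191.7,249.4),.004),'grip',at_z(t,(187,239),.155))
def blob(d,box):
    r0,r1,c0,c1=box;f=d['frame'][r0:r1,c0:c1].astype(int); m=((f.max(2)<60)).astype(np.uint8)
    n,l,st,ce=cv2.connectedComponentsWithStats(m); i=1+np.argmax(st[1:,4]); return (ce[i][1]+r0,ce[i][0]+c0),st[i]
o=vision.outline_of('top','pedal_pad'); print(o[0]['point'])
for d,b,n in((t,(190,260,415,475),'t'),(s,(115,165,330,405),'s')):
    f=d['frame'][b[0]:b[1],b[2]:b[3]]; cv2.imwrite(f'pics/ped_{n}.png',cv2.resize(f,None,fx=6,fy=6,interpolation=2)[:,:,::-1])
im=np.zeros((420,800,3),np.uint8);A=cv2.imread('pics/ped_t.png');B=cv2.imread('pics/ped_s.png');im[:,:360]=A;im[:300,360:800]=B[:,:440]
cv2.imwrite('pics/ped.png',im)
E
python3 p.py
```

```text
guide [ 0.59734208 -0.00084716  0.115     ] agit [ 0.57622065 -0.04120918  0.129     ] dist 0.04555445112286675 side guide [0.59545665 0.0086348  0.115     ]
stand [0.60117247 0.27986297 0.004     ] grip [0.6004473  0.27894074 0.155     ]
[225.9, 446.8]
```

View pics/ped.png

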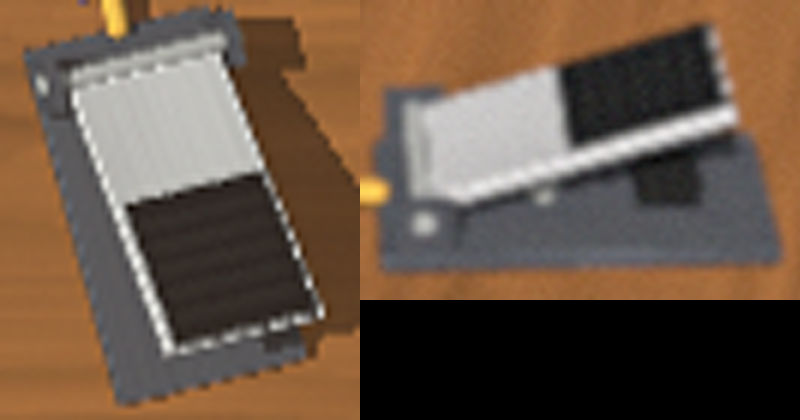

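Pad centre is at top (233.5,451.7) and side (128.8,377), and the hinge bar at top (200.3,439.7).

```bash
cat >> h.py <<'E'
def tool(target):
    o=robot.get_obs(); Q=R.from_quat(o['tool_rot']); return np.round(Q.inv().apply(np.array(target)-o['position'])/.3,4)
E
python3 - <<'E'
from h import *
t=vision.camera('top'); s=vision.camera('side')
p=at_z(t,(233.5,451.7),.074); q=at_z(s,(128.8,377),.074); h=at_z(t,(200.3,439.7),.04)
print(p,q,h,np.linalg.norm((p-h)[:2]))
m=(p+q)/2
for z in(.105,.07,.036): print(z,tool([m[0],m[1],z]))
print(R.from_quat(robot.get_obs()['tool_rot']).as_matrix().round(3))
E
```

```text
[ 0.47252655 -0.33205472  0.074     ] [ 0.47128925 -0.32688294  0.074     ] [ 0.57271106 -0.30889623  0.04      ] 0.10282632173794236
0.105 [ 1.0855 -0.5016  0.4185]
0.07 [ 1.0855 -0.5016  0.5351]
0.036 [ 1.0855 -0.5016  0.6485]
[[ 0.936  0.352  0.   ]
 [ 0.352 -0.936 -0.   ]
 [ 0.     0.    -1.   ]]
```

```bash
python3 -m handwheel '[[0.14,-0.06,0.02,0],[0.28,-0.12,0.06,0],[0.42,-0.18,0.1,0],[0.56,-0.24,0.15,0],[0.7,-0.3,0.2,0],[0.84,-0.37,0.25,0],[0.95,-0.43,0.3,0],[1,-0.48,0.33,0],[1,-0.5,0.35,0],[1,-0.5,0.35,0],[1,-0.5,0.35,0]]' 0 20
python3 - <<'E'
from h import *
for z in(.105,.07,.036): print(z,tool([.472,-.330,z]))
E
```

```text
time: 3.07
position: [0.4483, -0.3377, 0.125]
tool_rot: [0.984, 0.18, -0.001, -0.001]
ft_force: [-0.9, -0.4, 0.2]
grip_width: 0.0217
grip_force: 0.0
0.105 [0.0831 0.004  0.0667]
0.07 [0.0832 0.0042 0.1834]
0.036 [0.0833 0.0043 0.2967]
```

```bash
python3 -m handwheel '[[0.05,0,0.05,0],[0.08,0,0.09,0],[0.08,0,0.12,0],[0.08,0,0.14,0],[0.077,0,0.16,0],[0.074,0,0.18,0],[0.07,0,0.2,0],[0.067,0,0.22,0],[0.065,0,0.23,0],[0.065,0,0.235,0],[0.065,0,0.235,0]]'
```

```text
time: 3.98
position: [0.4642, -0.3328, 0.0559]
tool_rot: [0.984, 0.179, -0.001, -0.0]
ft_force: [-5.5, 0.1, 10.8]
grip_width: 0.0003
grip_force: 5.3
```

```bash
python3 -m handwheel '[[0,0,0.01,0],[0,0,0.016,0],[0,0,0.016,0]]'; python3 -m handwheel '[[0,0,0.01,0],[0,0,0.01,0],[0,0,0.01,0]]'
```

```text
time: 4.23
position: [0.4638, -0.3329, 0.0523]
tool_rot: [0.984, 0.179, -0.002, -0.0]
ft_force: [-7.9, -0.1, 16.0]
grip_width: 0.0002
grip_force: 7.7
time: 4.48
position: [0.4638, -0.3329, 0.0517]
tool_rot: [0.984, 0.179, -0.002, 0.0]
ft_force: [-10.4, 2.1, 31.9]
grip_width: 0.0004
grip_force: 15.9
```

Run:
```python
from h import *
d=save('side','x.png'); f=d['frame'][115:165,330:405]; cv2.imwrite('pics/press.png',cv2.resize(f,None,fx=6,fy=6,interpolation=2)[:,:,::-1]); print(robot.get_obs()['ft_force'],robot.get_obs()['position'])
```

```text
[-10.66306693   2.529856    32.15553812] [ 0.46380913 -0.3329164   0.05174682]
```

The force rose from 16 to 32 N with almost no travel (TCP 0.0517, expected 0.052), so the pedal is on its stop. I'll hold it there, then lift.

```bash
python3 -m handwheel '[[0,0,0,0],[0,0,0,0],[0,0,0,0],[0,0,0,0],[0,0,0,0],[0,0,0,0],[0,0,-0.03,0],[0,0,-0.06,0],[0,0,-0.09,0],[0,0,-0.13,0],[0,0,-0.2,0],[0,0,-0.3,0],[0,0,-0.42,0],[0,0,-0.54,0],[0,0,-0.66,0],[0,0,-0.7,0],[0,0,-0.7,0]]' 100 20
python3 - <<'E'
from h import *
d=save('side','x.png'); f=d['frame'][115:165,330:405]; a=cv2.resize(f,None,fx=5,fy=5,interpolation=2)
b=cv2.imread('pics/press.png')[:,:,::-1]; b=cv2.resize(b,(375,250)); cv2.imwrite('pics/pedcmp.png',np.hstack([b,a])[:,:,::-1])
for p in ([.60,.279,.26],[.597,0.0,.26]): print(tool(p))
E
```

```text
time: 5.95
position: [0.4674, -0.3346, 0.2616]
tool_rot: [0.984, 0.178, 0.003, 0.004]
ft_force: [0.7, -0.3, -0.3]
grip_width: 0.0867
grip_force: 0.0
[ 1.1339 -1.7546 -0.0089]
[ 0.798  -0.8873 -0.0059]
```

View pics/pedcmp.png

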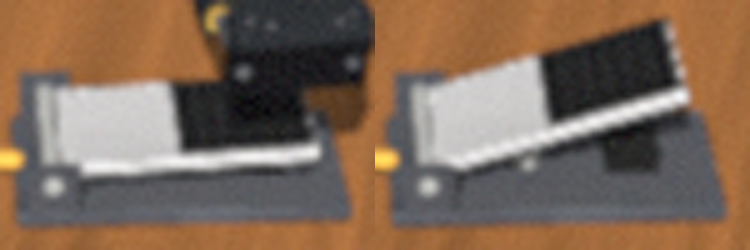

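The left half shows the treadle flat while pressed, and the right half shows it back up. Next I go over the pot for a close look.

```bash
python3 -m handwheel '[[0.09,-0.1,-0.03,0],[0.18,-0.2,-0.06,0],[0.27,-0.3,-0.1,0],[0.36,-0.4,-0.14,0],[0.45,-0.5,-0.17,0],[0.54,-0.6,-0.2,0],[0.63,-0.7,-0.2,0],[0.71,-0.79,-0.2,0],[0.76,-0.84,-0.2,0],[0.79,-0.88,-0.2,0],[0.79,-0.88,-0.2,0],[0.79,-0.88,-0.2,0],[0.79,-0.88,-0.2,0],[0.79,-0.88,-0.2,0]]'
cat >> h.py <<'E'
def wproj(d,o,p):
    "world->wrist pixel (row,col)"
    Q=R.from_quat(o['tool_rot']); pt=Q.inv().apply(np.array(p)-o['position'])
    M=np.linalg.inv(d['hand_eye']); c=M[:3,:3]@pt+M[:3,3]; th=np.arctan2(np.hypot(c[0],c[1]),c[2]); ph=np.arctan2(c[1],c[0])
    K=d['K']; return np.array([K[1,2]+K[1,1]*th*np.sin(ph),K[0,2]+K[0,0]*th*np.cos(ph)])
def w_at_z(d,o,rc,z):
    K=d['K']; x=(rc[1]-K[0,2])/K[0,0]; y=(rc[0]-K[1,2])/K[1,1]; th=np.hypot(x,y); ph=np.arctan2(y,x)
    v=np.array([np.sin(th)*np.cos(ph),np.sin(th)*np.sin(ph),np.cos(th)])
    T=d['hand_eye']; Q=R.from_quat(o['tool_rot']); v=Q.apply(T[:3,:3]@v); c=o['position']+Q.apply(T[:3,3]); return c+v*(z-c[2])/v[2]
E
python3 - <<'E'
from h import *
o=robot.get_obs(); d=save('wrist','w1.png'); print(o['position'],d['K'].tolist(),d['hand_eye'].round(3).tolist())
for n,p in(('guide',[.597,-.001,.115]),('agit',[.576,-.041,.129]),('grip',[.6,.279,.175])): print(n,wproj(d,o,p))
print(vision.look_for('wrist','guide_mouth'))
E
```

```text
time: 7.17
position: [0.5946, -0.0029, 0.3163]
tool_rot: [0.984, 0.178, -0.001, -0.0]
ft_force: [-0.2, 0.1, 1.0]
grip_width: 0.0869
grip_force: 0.0
[ 0.59455434 -0.00288989  0.31628443] [[309.70691628693146, 0.0, 325.0130076403925], [0.0, 309.70691628693146, 203.07108794092215], [0.0, 0.0, 1.0]] [[-0.0, -0.954, -0.301, 0.083], [1.0, -0.0, -0.0, 0.0], [0.0, -0.301, 0.954, -0.153], [0.0, 0.0, 0.0, 1.0]]
guide [177.08146499 323.94242522]
agit [208.1519888  349.86356387]
grip [108.12310287  95.24987774]
[{'point': [180.6, 332.4], 'conf': 0.7}]
```

View pics/w1.png

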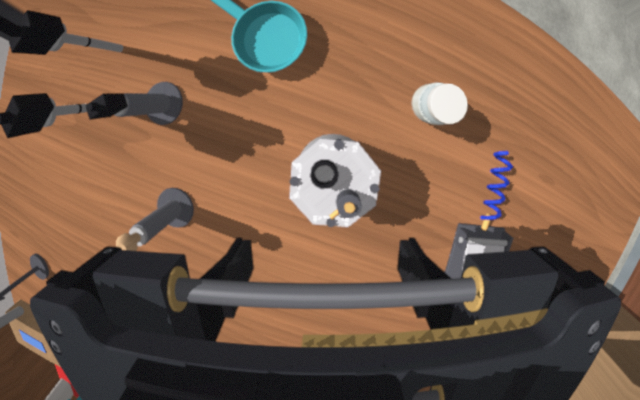

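The wrist view shows the guide at about (174,324), predicted (177,324), and the agitator at (205,349). The probe in its stand is at (105,105). I'll fit the guide ring and work out the move.

```bash
cat > g.py <<'E'
from h import *
def guide(d,o,near,rad=30):
    f=cv2.cvtColor(d['frame'],cv2.COLOR_RGB2GRAY); r,c=map(int,near); w=f[r-rad:r+rad,c-rad:c+rad]; 
    m=(w<62).astype(np.uint8); n,l,st,ce=cv2.connectedComponentsWithStats(m)
    i=1+np.argmax(st[1:,4]-100*np.hypot(*(ce[1:]-rad).T)); cs,_=cv2.findContours((l==i).astype(np.uint8),cv2.RETR_CCOMP,cv2.CHAIN_APPROX_NONE)
    for k in sorted(cs,key=len)[::-1][:3]:
        if len(k)<8: continue
        e=cv2.fitEllipse(k); rc=(e[0][1]+r-rad,e[0][0]+c-rad); print('ell',np.round(rc,1),np.round(e[1],1),w_at_z(d,o,rc,.115).round(4))
if __name__=='__main__':
    o=robot.get_obs(); d=vision.camera('wrist'); guide(d,o,(174,324),20)
    print(w_at_z(d,o,(204,349),.129), tool([.60,.279,.33]))
E
python3 g.py
```

```text
ell [174.  324.2] [25.4 26. ] [0.6009 0.     0.115 ]
ell [173.5 324. ] [18.5 21.6] [6.014e-01 4.000e-04 1.150e-01]
[ 0.58068173 -0.03822574  0.129     ] [ 0.3449 -0.8735 -0.043 ]
```

```bash
python3 -m handwheel '[[0.04,-0.1,0,0],[0.08,-0.2,-0.02,0],[0.12,-0.3,-0.04,0],[0.16,-0.4,-0.04,0],[0.2,-0.5,-0.04,0],[0.24,-0.6,-0.04,0],[0.28,-0.7,-0.04,0],[0.31,-0.79,-0.04,0],[0.33,-0.84,-0.04,0],[0.345,-0.874,-0.04,0],[0.345,-0.874,-0.04,0],[0.345,-0.874,-0.04,0],[0.345,-0.874,-0.04,0],[0.345,-0.874,-0.04,0]]'
python3 - <<'E'
from h import *
o=robot.get_obs(); d=save('wrist','w2.png'); print(o['position'],robot.get_obs()['q'].round(3))
pc=wproj(d,o,[.6,.279,.175]); print(pc)
r,c=map(int,pc); f=d['frame'][max(0,r-60):r+60,c-80:c+80]; print(max(0,r-60),c-80)
cv2.imwrite('pics/w2c.png',cv2.resize(f,None,fx=5,fy=5,interpolation=2)[:600,:800,::-1])
for x in vision.outline_of('wrist','probe')[:4]: print(x['point'],x['conf'])
E
```

```text
time: 8.48
position: [0.6001, 0.2786, 0.3293]
tool_rot: [0.984, 0.178, -0.0, 0.0]
ft_force: [0.4, -1.1, 0.7]
grip_width: 0.0871
grip_force: 0.0
[0.60008481 0.27857421 0.32930228] [ 0.267  0.495  1.209 -0.     1.438  1.48 ]
[190.16999696 324.0659447 ]
130 244
[182.9, 324.1] 0.81
[82.6, 222.3] 0.68
[183.8, 209.3] 0.66
```

View pics/w2c.png

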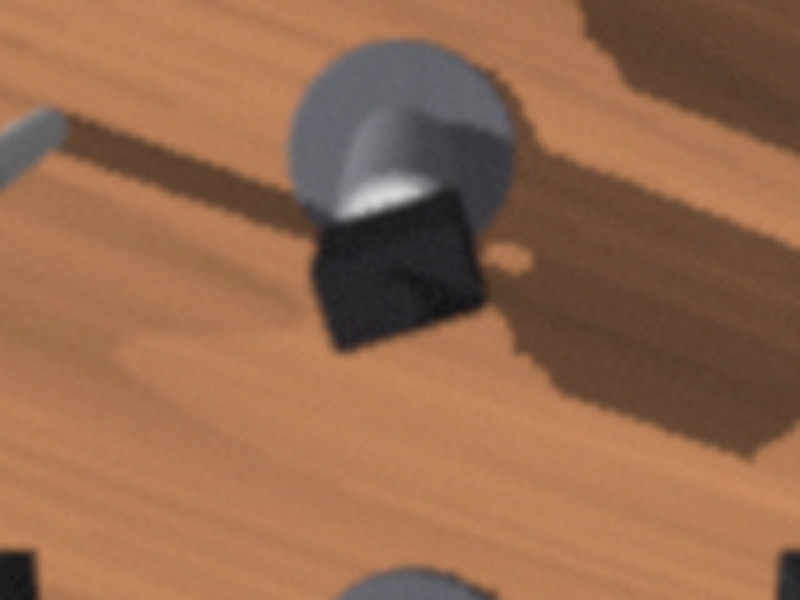

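The crop shows the handle's top-face corners at about (352,342), (300,485) and (272,315) in crop pixels (×5). It is a handle about 20 × 34 mm, with its tube and base above it. I'll compute centre and yaw, and check clearance to decoy A.

Run:
```python
from h import *
o=robot.get_obs(); d=vision.camera('wrist')
P=[w_at_z(d,o,(130+r/5,244+c/5),.175) for r,c in((272,315),(352,342),(300,485))]
a=P[0]-P[1]; b=P[2]-P[1]; print(np.linalg.norm(a),np.linalg.norm(b),'centre',(P[0]+P[2])/2)
Q=R.from_quat(o['tool_rot']); 
for v in(a,b): t=Q.inv().apply(v); print(np.degrees(np.arctan2(t[1],t[0])))
print('base',w_at_z(d,o,(130+148/5,244+402/5),.004))
for i,x in enumerate(vision.outline_of('wrist','probe')[:3]):
    print(x['point'],w_at_z(d,o,x['point'],.20)); 
    k=max(cv2.findContours(x['mask'].astype(np.uint8),0,2)[0],key=len); print(cv2.minAreaRect(k))
print(tool([.6,.279,.23]))
```

```text
0.017947334741838128 0.03159233420899542 centre [0.60291981 0.28056326 0.175     ]
-17.297714178121463
69.27493655267939
base [0.60307968 0.28053414 0.004     ]
[81.9, 223.2] [0.67169106 0.405641   0.2       ]
((225.16175842285156, 86.1029281616211), (56.59453201293945, 68.77093505859375), 59.03623962402344)
[185.2, 211.3] [0.57276455 0.38767726 0.2       ]
((217.941162109375, 180.76467895507812), (36.878177642822266, 94.14781951904297), 49.398704528808594)
[184.1, 324.8] [0.61209407 0.28314806 0.2       ]
((322.6512756347656, 181.98397827148438), (30.1854305267334, 33.22783660888672), 72.6459732055664)
[-0.0004  0.0012  0.3313]
```

```bash
python3 -m handwheel '[[0.012,-0.003,0,-0.0196],[0.012,-0.003,0.02,-0.039],[0.012,-0.003,0.04,-0.059],[0.012,-0.003,0.06,-0.078],[0.012,-0.003,0.08,-0.098],[0.012,-0.003,0.1,-0.117],[0.012,-0.003,0.12,-0.137],[0.012,-0.003,0.14,-0.156],[0.012,-0.003,0.16,-0.176],[0.012,-0.003,0.16,-0.195],[0.012,-0.003,0.16,-0.215],[0.012,-0.003,0.16,-0.234],[0.012,-0.003,0.16,-0.254],[0.012,-0.003,0.16,-0.273],[0.012,-0.003,0.16,-0.29],[0.012,-0.003,0.16,-0.305],[0.012,-0.003,0.16,-0.305],[0.012,-0.003,0.16,-0.305],[0.012,-0.003,0.16,-0.305]]'
python3 - <<'E'
from h import *
o=robot.get_obs(); d=save('wrist','w3.png'); print(o['position'],o['q'].round(2))
pc=wproj(d,o,[.603,.2805,.175]); print(pc); r,c=map(int,pc); r0=max(0,r-60); f=d['frame'][r0:r0+120,c-80:c+80]; print(r0,c-80)
cv2.imwrite('pics/w3c.png',cv2.resize(f,None,fx=5,fy=5,interpolation=2)[:,:,::-1])
print(tool([.603,.2805,.146]))
E
```

```text
time: 10.27
position: [0.6028, 0.2822, 0.2813]
tool_rot: [0.42, 0.907, 0.0, 0.0]
ft_force: [-0.0, -0.5, -1.0]
grip_width: 0.0872
grip_force: 0.0
[0.60284127 0.28224647 0.28128204] [ 0.27  0.54  1.26 -0.    1.34 -0.43]
[205.53135114 324.03507887]
145 244
[-0.0049 -0.0035  0.451 ]
```

View pics/w3c.png

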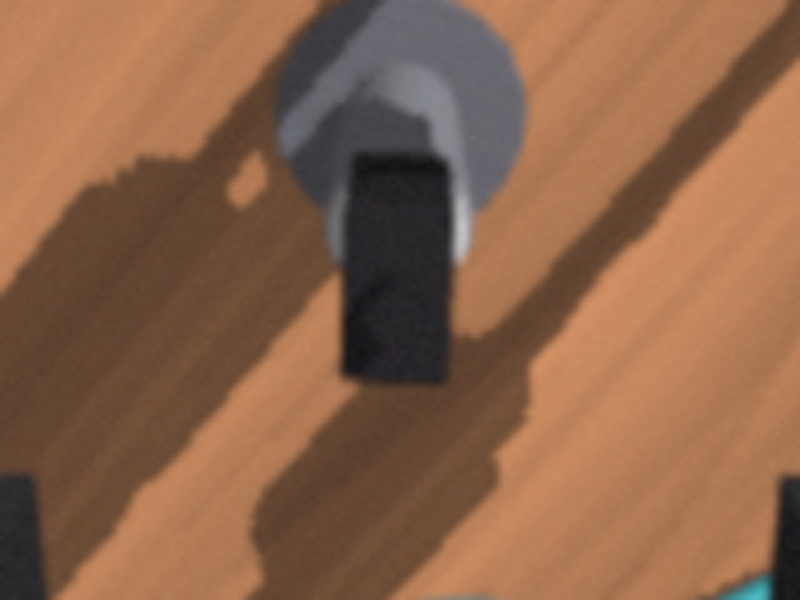

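Handle is aligned with the closing direction and centred within about 1.5 mm (crop column 398 against 405). I'll descend and grip.

```bash
python3 -m handwheel '[[-0.005,-0.004,0.08,0],[-0.005,-0.004,0.16,0],[-0.005,-0.004,0.24,0],[-0.005,-0.004,0.3,0],[-0.005,-0.004,0.36,0],[-0.005,-0.004,0.4,0],[-0.005,-0.004,0.43,0],[-0.005,-0.004,0.451,0],[-0.005,-0.004,0.451,0],[-0.005,-0.004,0.451,0],[-0.005,-0.004,0.451,0]]'; python3 -m handwheel '[[0,0,0,0],[0,0,0,0],[0,0,0,0],[0,0,0,0],[0,0,0,0],[0,0,0,0],[0,0,0,0],[0,0,0,0],[0,0,0,0],[0,0,0,0],[0,0,0,0],[0,0,0,0]]' 0 35
```

```text
time: 11.23
position: [0.6036, 0.2808, 0.147]
tool_rot: [0.419, 0.908, 0.001, 0.001]
ft_force: [0.2, 0.4, 0.5]
grip_width: 0.0873
grip_force: 0.0
time: 12.23
position: [0.6028, 0.2804, 0.1459]
tool_rot: [0.419, 0.908, -0.0, -0.0]
ft_force: [-1.0, -0.5, 0.2]
grip_width: 0.0197
grip_force: 34.9
```

```bash
python3 -m handwheel '[[0,0,-0.02,0],[0,0,-0.05,0],[0,0,-0.09,0],[0,0,-0.13,0],[0,0,-0.17,0],[0,0,-0.21,0],[0,0,-0.25,0],[0,0,-0.29,0],[0,0,-0.33,0],[0,0,-0.37,0],[0,0,-0.41,0],[0,0,-0.45,0],[0,0,-0.49,0],[0,0,-0.52,0],[0,0,-0.54,0],[0,0,-0.54,0],[0,0,-0.54,0]]'
python3 - <<'E'
from h import *
o=robot.get_obs(); print(o['ft_force'],o['position'])
s=vision.camera('side'); t=vision.camera('top')
p=o['position']; r,c=pix(s,p+[0,0,-.07])[::-1].astype(int); print(r,c,tool([.6013,.0003,p[2]]),'tip expected px',pix(s,p+[0,0,-.131]))
f=s['frame'][max(0,r-60):r+60,max(0,c-80):c+80]; cv2.imwrite('pics/s2.png',cv2.resize(f,None,fx=5,fy=5,interpolation=2)[:600,:800,::-1]); print(max(0,r-60),max(0,c-80))
E
```

```text
time: 13.65
position: [0.6028, 0.2805, 0.3081]
tool_rot: [0.419, 0.908, 0.0, 0.0]
ft_force: [0.4, 0.2, -3.4]
grip_width: 0.02
grip_force: 34.9
[ 0.43739301  0.15432244 -3.40020472] [0.60276092 0.28047671 0.30806778]
234 252 [-0.7086 -0.6078 -0.003 ] tip expected px [256.74035724 259.24247039]
174 172
```

```bash
python3 -m handwheel '[[-0.03,-0.026,0,0],[-0.09,-0.077,0,0],[-0.16,-0.137,0,0],[-0.23,-0.197,0,0],[-0.3,-0.257,0,0],[-0.37,-0.317,0,0],[-0.44,-0.377,0,0],[-0.51,-0.437,0,0],[-0.57,-0.489,0,0],[-0.62,-0.532,0,0],[-0.66,-0.566,0,0],[-0.69,-0.592,0,0],[-0.705,-0.604,0,0],[-0.709,-0.608,0,0],[-0.709,-0.608,0,0],[-0.709,-0.608,0,0]]'
python3 - <<'E'
from h import *
o=robot.get_obs(); p=o['position']; print(p,o['q'].round(2)); s=vision.camera('side'); t=vision.camera('top')
w=vision.camera('wrist')
tip=p+[0,0,-.131]; a=pix(s,tip)[::-1]; b=wproj(w,o,tip); g=np.array([.6013,.0003,.115])
print('tip side',a,'guide side',pix(s,g)[::-1],'wrist tip',b,'guide',wproj(w,o,g),'top guide',pix(t,g)[::-1])
r,c=map(int,a); A=s['frame'][r-70:r+50,c-40:c+40]; print('side crop',r-70,c-40)
r,c=map(int,b); r0=max(0,r-60);B=w['frame'][r0:r0+120,c-40:c+40]; print('wrist crop',r0,c-40)
cv2.imwrite('pics/ab.png',np.hstack([cv2.resize(x,(400,600),interpolation=2) for x in(A,B)])[:,:,::-1])
E
```

```text
time: 15.08
position: [0.6017, 0.0011, 0.3078]
tool_rot: [0.419, 0.908, 0.0, -0.0]
ft_force: [0.2, 0.4, -2.2]
grip_width: 0.0196
grip_force: 34.9
[0.60172437 0.00108473 0.3078101 ] [-0.18  0.42  1.4   0.    1.33 -0.89]
tip side [162.57385606 300.07420609] guide side [184.30810959 301.44411785] wrist tip [196.19533563 325.14161846] guide [181.41164718 324.35903854] top guide [188.32374671 339.1987153 ]
side crop 92 260
wrist crop 136 285
```

View pics/ab.png

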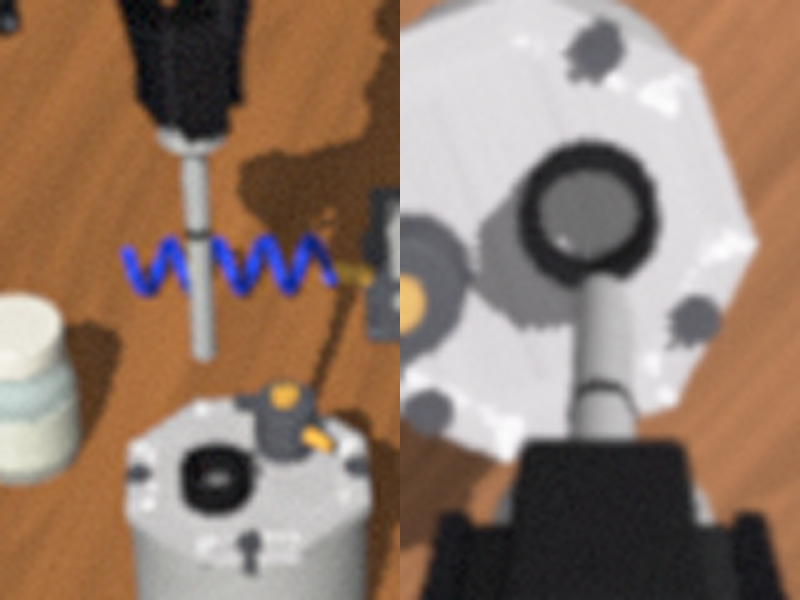

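Side crop: tip at about (162,300.6), predicted (162.6,300.1), and guide mouth at about (185.6,303). Wrist crop: guide at (178.2,323), tip at (192.4,325). Together these put the guide 1–2 mm towards −x,−y. I'll lower the tip to just above the mouth and compare there, where the depths match.

```bash
python3 -m handwheel '[[-0.0015,-0.0065,0.03,0],[-0.0015,-0.0065,0.06,0],[-0.0015,-0.0065,0.09,0],[-0.0015,-0.0065,0.12,0],[-0.0015,-0.0065,0.14,0],[-0.0015,-0.0065,0.155,0],[-0.0015,-0.0065,0.16,0],[-0.0015,-0.0065,0.16,0],[-0.0015,-0.0065,0.16,0]]'
cat > v.py <<'E'
from h import *
import sys
o=robot.get_obs(); p=o['position']; print(p); s=vision.camera('side'); w=vision.camera('wrist')
tip=p+[0,0,-.131]; a=pix(s,tip)[::-1]; b=wproj(w,o,tip); g=np.array([.6005,-.0005,.115])
print('tip side',a,'guide side',pix(s,g)[::-1],'wrist tip',b,'guide',wproj(w,o,g),'band side',pix(s,tip+[0,0,.065])[::-1],'collar',pix(s,tip+[0,0,.108])[::-1])
r,c=map(int,a); A=s['frame'][r-40:r+35,c-25:c+25]; print('side crop',r-40,c-25)
r,c=map(int,b); r0=max(0,r-60);B=w['frame'][r0:r0+75,c-25:c+25]; print('wrist crop',r0,c-25)
cv2.imwrite('pics/cd.png',np.hstack([cv2.resize(x,(400,600),interpolation=2) for x in(A,B)])[:,:,::-1])
E
python3 v.py
```

```text
time: 15.98
position: [0.601, -0.0014, 0.2602]
tool_rot: [0.419, 0.908, 0.0, 0.0]
ft_force: [0.4, -0.3, -1.2]
grip_width: 0.02
grip_force: 34.9
[ 0.60095973 -0.00135638  0.26015435]
tip side [179.01356696 301.54180199] guide side [184.13532096 301.87769929] wrist tip [196.04724077 325.10357994] guide [191.16032408 325.29148822] band side [155.45772463 300.39150257] collar [138.64036605 299.57026266]
side crop 139 276
wrist crop 136 300
```

View pics/cd.png

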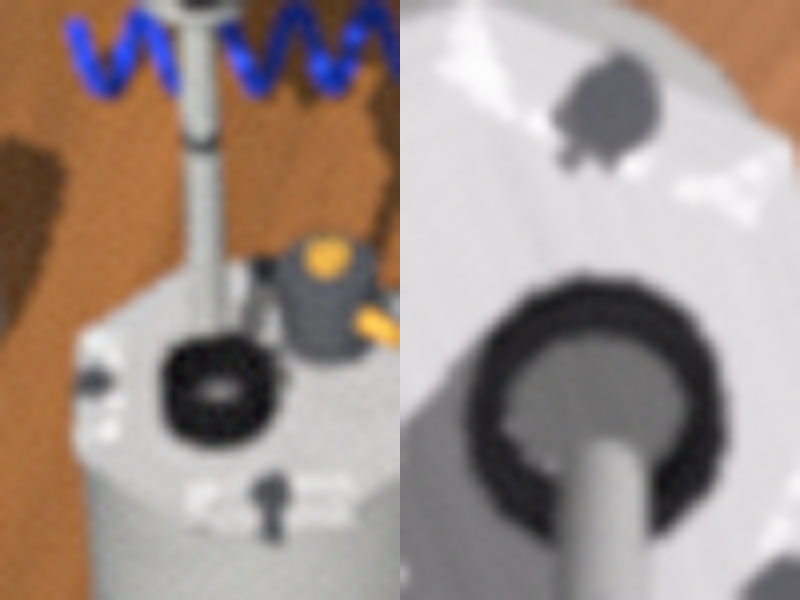

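Side crop: tip at about (179.2,302.4), guide mouth centre about (184.8,303.4). Wrist crop: bore centre about (189.1,324.6), tip about (195.4,326.5). Combined, the tip has to go about 2 mm towards −x and 0.5 mm towards +y. I'll correct and re-measure numerically.

```bash
python3 -m handwheel '[[0.006,-0.0035,0,0],[0.006,-0.0035,0,0],[0.006,-0.0035,0,0],[0.006,-0.0035,0,0],[0.006,-0.0035,0,0]]'
python3 - <<'E'
from h import *
o=robot.get_obs(); print(o['position'])
w=np.mean([vision.camera('wrist')['frame'].astype(float).mean(2) for _ in range(3)],0); s=np.mean([vision.camera('side')['frame'].astype(float).mean(2) for _ in range(3)],0)
np.set_printoptions(linewidth=250)
print('wrist cols 306-345'); 
for r in range(168,212,2): print(r,w[r,306:346].astype(int))
print('side cols 292-316')
for r in range(170,198): print(r,s[r,292:316].astype(int))
E
```

```text
time: 16.5
position: [0.5988, -0.0006, 0.2601]
tool_rot: [0.419, 0.908, 0.0, 0.0]
ft_force: [-0.0, 0.4, -1.4]
grip_width: 0.0198
grip_force: 34.9
[ 5.98759443e-01 -5.86452771e-04  2.60084429e-01]
wrist cols 306-345
168 [221 221 221 221 223 220 219 219 220 220 220 217 216 216 218 220 221 222 222 221 220 219 222 223 222 221 221 223 222 223 222 221 221 222 223 223 223 223 221 220]
170 [221 221 221 221 222 221 221 220 220 221 221 219 215 214 216 218 218 217 217 218 216 216 218 221 222 222 221 221 221 222 221 222 221 221 222 223 223 223 223 221]
172 [220 221 220 220 220 221 221 220 220 219 220 219 213 198 188 183 169 143 138 144 149 153 167 176 186 195 207 216 219 221 222 222 221 222 221 222 222 223 223 222]
174 [220 220 220 220 220 221 221 221 219 212 190 155 123  94  71  59  44  35  35  36  36  36  37  40  54  77 104 133 167 197 215 221 221 221 221 222 223 223 223 222]
176 [221 220 220 220 220 220 220 213 185 141  89  50  34  32  33  37  38  39  41  41  40  41  43  41  40  41  41  44  63  99 147 188 213 219 220 221 222 223 223 222]
178 [221 220 219 219 219 211 185 136  84  47  35  35  3
[... 4940 characters left out ...]
200 178 119  53  24  29  30  34  30  31  28  30  26  24  32  82 148 193 203 203 203 200]
192 [203 202 202 191 150  89  39  27  29  30  30  31  32  26  23  34  73 126 176 201 203 201 202 202]
193 [201 203 204 200 183 138  87  57  41  33  32  29  32  35  50  79 125 171 197 202 203 203 203 201]
194 [199 204 204 205 201 184 155 131 102  79  73  70  78  90 116 147 175 195 201 200 199 202 201 204]
195 [201 200 201 203 205 203 199 190 167 148 145 146 149 160 175 195 201 201 200 198 198 200 202 201]
196 [200 201 200 203 205 204 208 207 200 199 199 198 199 200 201 207 205 202 200 200 199 197 198 200]
197 [200 201 201 200 203 203 204 204 206 206 205 206 205 205 205 203 196 185 177 185 198 201 199 201]
```

Wrist: bore centre (191.0,325.2), tip (196.0,325). A tip centred in the bore would show the bore at 192.1, so 1.1 mm remains along tool +x, and the side view roughly agrees. I'll make a small correction and then lower slowly.

```bash
python3 -m handwheel '[[0.0044,-0.001,0,0],[0.0044,-0.001,0,0],[0.0044,-0.001,0,0],[0.0044,-0.001,0.02,0],[0.0044,-0.001,0.04,0],[0.0044,-0.001,0.06,0],[0.0044,-0.001,0.08,0],[0.0044,-0.001,0.1,0],[0.0044,-0.001,0.12,0],[0.0044,-0.001,0.12,0],[0.0044,-0.001,0.12,0]]'
python3 - <<'E'
from h import *
o=robot.get_obs(); print(o['position'],tool([*o['position'][:2],.181]))
w=np.mean([vision.camera('wrist')['frame'].astype(float).mean(2) for _ in range(2)],0); s=np.mean([vision.camera('side')['frame'].astype(float).mean(2) for _ in range(3)],0)
np.set_printoptions(linewidth=250)
t=o['position']+0;t[2]=.115;d=vision.camera('wrist');print('mouth-level shaft wrist',wproj(d,o,t),'side',pix(vision.camera('side'),t)[::-1])
for r in range(166,226,3): print(r,w[r,302:350].astype(int))
for r in range(174,192): print(r,s[r,292:316].astype(int))
E
```

```text
time: 17.72
position: [0.5973, 0.0003, 0.2233]
tool_rot: [0.419, 0.908, -0.0, -0.001]
ft_force: [0.0, 0.7, -1.8]
grip_width: 0.0195
grip_force: 34.9
[5.97338994e-01 2.72043817e-04 2.23294274e-01] [-1.00e-04  1.00e-04  1.41e-01]
mouth-level shaft wrist [203.40657591 325.27360654] side [184.54404901 303.1426595 ]
166 [221 223 222 221 220 219 220 220 220 219 217 214 215 217 219 220 220 219 205 173 141 138 159 171 160 137 131 150 188 216 227 231 234 230 223 221 221 219 219 220 223 223 223 230 240 244 242 237]
169 [220 221 222 222 222 220 219 219 220 220 218 217 215 214 216 218 219 221 222 221 220 215 215 220 221 220 217 218 221 223 225 227 227 224 223 227 230 233 236 240 244 245 246 247 248 248 247 246]
172 [220 221 221 221 222 221 219 220 219 220 219 219 217 216 214 216 216 219 221 222 222 221 219 219 220 221 222 222 220 220 220 221 223 223 222 223 224 226 230 235 237 238 238 237 234 234 232 224]
175 [221 221 220 220 220 222 221 220 219 219 219 219 220 218 214 214 215 217 218 220 221 222 221 220 218 219 220 222 223 222 220 220 222 222 223 221 221 221 221 222 222 224 226 226 229 231 230 
[... 4308 characters left out ...]
197 162  80  21  17  19  59 132 182 189 166 124  54  16  22  41  78 118 163 190 189 179]
186 [202 203 200 161  80  27  18  20  60 134 182 184 166 120  57  24  25  38  74 116 161 195 199 195]
187 [200 202 198 165  87  34  24  25  66 131 168 161 144 105  54  28  22  36  80 134 176 196 200 198]
188 [202 202 200 164  89  31  28  31  65 105 119 101  91  71  40  27  23  34  90 156 196 203 200 199]
189 [204 202 200 167  97  36  26  33  39  53  57  45  43  36  31  26  20  32  91 162 199 205 202 201]
190 [202 203 202 172 105  45  24  31  31  31  31  30  31  29  29  24  20  47 112 173 202 206 203 201]
191 [201 203 201 179 123  56  28  26  32  30  33  33  31  31  23  23  32  82 148 195 206 204 203 203]
```

The shaft is in the bore. In the side view its centre is at column 302.95 against the ring's 303.05; in the wrist view it is about 0.5 mm off. I'll lower to depth.

```bash
python3 -m handwheel '[[0,0.001,0.02,0],[0,0.001,0.04,0],[0,0.001,0.06,0],[0,0.001,0.08,0],[0,0.001,0.1,0],[0,0.001,0.12,0],[0,0.001,0.133,0],[0,0.001,0.141,0],[0,0.001,0.141,0],[0,0.001,0.141,0],[0,0.001,0.141,0],[0,0.001,0.141,0]]'
python3 - <<'E'
from h import *
o=robot.get_obs(); print(o['position'])
s=np.mean([vision.camera('side')['frame'].astype(float).mean(2) for _ in range(4)],0); d=vision.camera('side')
np.set_printoptions(linewidth=250)
t=o['position']+[0,0,-.131]; print('tip z',t[2],'band',pix(d,t+[0,0,.065])[::-1],'mouth',pix(d,[*t[:2],.115])[::-1])
for r in range(164,192): print(r,s[r,292:316].astype(int))
E
```

```text
time: 19.07
position: [0.5981, 0.0004, 0.1821]
tool_rot: [0.419, 0.908, 0.0, 0.0]
ft_force: [0.0, 1.1, -1.5]
grip_width: 0.0199
grip_force: 34.9
[5.98146091e-01 3.83693926e-04 1.82074153e-01]
tip z 0.05107415276771787 band [184.15992602 302.76718852] mouth [184.52538857 302.78432959]
164 [107  80  51  25  24  28  36  35  29  27  28  29  30  28  29  31  30  35  41  50  58  71  71  72]
165 [119 105  74  39  21  27  35  35  32  27  30  31  30  31  31  29  35  41  51  59  68  74  84  95]
166 [120 117  96  57  25  25  29  34  29  26  30  29  30  28  30  28  27  43  58  75  87  96 107 107]
167 [120 121 109  80  51  49  60  53  37  30  28  31  33  27  26  30  32  43  71  97 108 110 109 101]
168 [123 120 116 102  95 109 127 113  73  34  23  28  26  24  27  28  34  48  85 110 107  99  90  90]
169 [121 120 116 115 129 158 176 166 120  58  26  26  35  45  54  52  50  58  85 104  89  73  79 109]
170 [121 118 115 116 134 163 184 186 155  93  60  65  80  96 105  92  68  63  78  83  65  62  97 139]
171 [121 119 113 110 120 143 174 190 178 143 122 127 135 141 132 104  71  52  56  57  53  68 118 158]
[... 1340 characters left out ...]
195 160  82  24  18  20  40  82 116 126 111  81  36  21  23  42  76 119 158 189 188 178]
186 [200 202 199 161  80  28  20  19  48  91 116 111 107  88  44  23  24  35  74 115 162 194 199 198]
187 [200 202 199 165  88  32  22  26  63 115 140 133 127 101  53  27  25  36  82 131 175 197 200 199]
188 [201 202 199 165  89  32  28  32  60  96 108  96  92  73  42  27  24  34  89 157 196 204 199 197]
189 [203 201 200 166  96  37  28  30  40  52  51  46  46  38  29  29  22  30  93 159 199 206 202 200]
190 [204 204 201 172 107  42  26  28  31  33  30  29  32  33  27  22  20  46 114 173 200 203 201 203]
191 [202 203 201 179 123  54  25  29  31  30  30  32  29  28  29  23  32  81 149 196 206 204 200 203]
```

The band shows at side row 185.5 (predicted 185.4), and the measured height is about 0.7 mm high. I'll trim, settle and check steadiness.

```bash
python3 -m handwheel '[[0,0,0.002,0],[0,0,0.0025,0],[0,0,0.0025,0],[0,0,0.0025,0],[0,0,0.0025,0],[0,0,0.0025,0],[0,0,0.0025,0],[0,0,0.0025,0]]'
python3 - <<'E'
from h import *
P=[]
for _ in range(8): vision.camera('side'); o=robot.get_obs(); P.append(o['position'])
print(np.mean(P,0),np.std(P,0),o['ft_force'],o['moment'])
o=robot.get_obs(); w=vision.camera('wrist'); g=w['frame'].astype(float).mean(2); np.set_printoptions(linewidth=250)
t=np.mean(P,0); t[2]=.115; print(wproj(w,o,t))
for r in range(190,246,3): print(r,g[r,296:356].astype(int))
s=vision.camera('side')['frame'].astype(float).mean(2)
for r in range(181,190): print(r,s[r,292:316].astype(int))
E
```

```text
time: 19.98
position: [0.5979, 0.0004, 0.1809]
tool_rot: [0.419, 0.908, -0.0, 0.0]
ft_force: [0.1, 0.6, -1.2]
grip_width: 0.0197
grip_force: 34.9
[5.97866409e-01 4.05446414e-04 1.80904283e-01] [1.42600100e-05 1.08938301e-05 1.54735046e-05] [-0.80203617 -0.12126765 -2.02647544] [-0.02553187 -0.19188134 -0.07670258]
[220.21525328 325.23233355]
190 [221 220 220 219 221 220 219 220 221 221 221 219 219 218 218 218 221 219 217 215 212 214 215 216 218 219 221 221 221 221 218 217 219 220 221 222 222 220 220 219 221 222 222 222 221 221 220 220 221 221 222 222 222 223 221 219 217 220 220 219]
193 [220 221 221 219 219 219 219 220 219 221 221 220 221 219 219 219 219 218 220 218 217 211 209 211 212 204 193 189 189 191 192 196 197 199 208 216 219 219 219 219 219 220 221 222 221 219 220 222 221 221 221 222 223 222 222 221 220 218 219 220]
196 [220 220 221 220 219 218 219 219 218 219 219 221 221 219 218 218 216 206 184 163 151 129  98  79  62  44  34  33  37  35  40  34  39  41  41  43  51  81 121 154 181 204 215 221 221 221 220 220 220 220 220 220 222 221 222 223 220 219 219 218]
199 [220 219 221 2
[... 4075 characters left out ...]
199 189 140  69  19  18  56 134 186 191 171 128  56  21  30  63 101 131 141 122 107  99]
184 [199 199 196 170 103  43  17  23  53 127 178 189 167 115  49  22  23  51  90 138 161 163 150 133]
185 [200 201 199 159  83  22   8  20  45  92 140 156 131  82  29  20  26  40  76 118 160 190 188 181]
186 [202 199 199 161  81  25  21  21  43  82 105 101  87  55  35  19  26  39  70 116 161 194 197 196]
187 [201 202 199 165  88  31  26  25  61 110 117  99  88  73  40  29  28  37  82 133 176 199 199 199]
188 [203 203 199 165  90  37  26  32  64 103 109  87  82  65  42  32  19  32  91 157 197 202 201 196]
189 [205 203 198 166  98  31  28  31  40  58  57  47  48  36  36  30  24  32  94 157 198 203 203 202]
```

```bash
python3 -c "
from rig import job
print(job.hand_in())"
```

```text
the job is handed in; nothing more can be done
None
```

I pushed the pedal to its stop, held it and let it come back up, then lowered the probe into the guide with its black band level with the guide top; it measured centred within about 1 mm and was still held there when I handed the job in, about 21 s in (verdict not shown).

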